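# Swap the bayonet filter cartridge of the bench dust port

### The arm

A 6-joint arm with a two-finger parallel gripper is mounted at the origin on the work surface. World frame = base frame: x ahead of the robot, y to its left, z up, the work surface at z = 0. Lengths are in m, angles in rad, forces in N, time in s.
With the tool pointing down it reaches from about 0.35 to 0.8 m from the base axis. Payload 7.3 kg.
Tool frame: the origin (TCP) lies between the finger pads, 19 mm behind the fingertips; this is the grasp point; z points along the fingers, y is the line along which they close (so a half turn about z gives the same grasp; the last joint's range is limited). The gripper opens to 85 mm and grips with 20 to 120 N. Pads are 22 mm wide; open, the fingers measure 114 mm over their backs; the gripper's body (76 mm by 85 mm) begins 54 mm behind the grasp point. The pads swing forward as they close: fully open they stand 13 mm farther back than shut.
Start: joints at [-1.342, 0.342, 1.524, -0, 1.275, -0.146], TCP at [0.192, -0.489, 0.25] pointing down, gripper open.
Joint ranges: [-2.53, 2.53], [-0.77, 2.02], [0.04, 2.7], [-1, 4.14], [0.28, 2.66], [-3.11, 3.11]. Speed limits (rad/s): [2.57, 2.57, 3.14, 3.14, 3.14, 3.14].

### API

Orientations are given as a 3x3 rotation matrix whose columns are the frame's x, y, z axes.
In Python, from rig import robot, eyes, models gives the robot as it stands.
- The arm moves only by the tool servo_tool, never from a script. Its arguments are lists of equal length, an entry for each row: "travel": the shift along the world's x, y, z in m, a list of three; "delta_rot": the turn, a rotation vector about the world's x, y, z in degrees, a list of three; "fingers": the finger opening in m, from 0 to 0.0854. In form: {"travel": [[x, y, z], ...], "delta_rot": [[rx, ry, rz], ...], "fingers": [fingers, ...]}. A call has 1 to 20 rows; each row shifts and turns the commanded pose from where the row before left it; what a row does not reach is not made up. A row lasts 1/12 s, in which the tool goes at most 41.7 mm and 7.16 degrees, less where a joint would pass 70% of its speed; a pose out of reach is approached as far as the arm can. A call with a gripper value outside its range is refused whole. The fingers move at their own pace and stop on an object; "grip_force" is the grip in N (left out, the last holds). Time passes only in rows, so rows that do not move let the fingers close. It gives the time, the measured TCP pose, the force, the opening and the grip force at its end, in the units of the state.
- robot.get_state(): the state, without advancing time (a new reading comes with each control period).
- eyes.get_image(name): name is "scene" or "top" or "wrist"; returns a dict with "image" (480x640x3 uint8, blue, green, red), "mtx" (3x3 intrinsics, pixels), "T" (4x4, takes a point from camera to world coordinates). Camera axes: x right, y down, z forward; pixel columns grow to the right and rows downward; lengths in m; the calibration is good to about 2 mm. The wrist camera is an equidistant fisheye: a pixel r from the principal point sees the ray r / f radians off the axis. A picture is of the moment at which its call begins. There is no depth.
- robot.finish_job(): hands the job in; it is judged then, once.
Trained networks look in a picture, given as the dict that the camera call returned (one of the last four; its "shot" number tells which), for a name from the list of things; names that differ only in an ending like _2 or _b are one class to them, and where a whole thing is asked for, a point or a joint stands for the part that bears it (a point fixed in the world has none). Each returns a list of dicts, best first, with "score" (0 to 1); they miss things now and then, are a little off and sometimes report something else, mostly with a low value. They report only what shows in the picture. A call takes as long as a camera call. They do not tell look-alikes from the thing itself.
- models.recognise(picture, label): "at" ([x, y, z] in m, in the coordinates of the camera as it stood for that picture, good to about 4 mm: the middle of the surface that is visible of it).
The state is a dict: "time": time; "joints": joint angles; "joint_velocities": joint speeds; "effort": joint torques, N m; "eef_pos": TCP position; "eef_rot": TCP orientation; "ft_force": force on the tool from outside, world axes, zero at the start; "torque": the same for the moment, N m; "gripper_width": opening from 0.0 (shut) to 1.0 (fully open); "grip_force": force on a finger pad.
Only numpy, scipy, OpenCV 4.12 (cv2) and the standard library are available. Lean on these libraries where they do the work, as an engineer would, in place of code of your own. Each camera call takes 0.05 s, during which the arm holds its last target. There are 200 camera calls.

### The job

Swap the filter of the bench dust-extraction port: push the clogged black-and-brown cartridge down against its spring, turn it counter-clockwise (seen from above) to free it, lift it out and stand it upright in the red tray. Then set the fresh blue-and-white cartridge into the socket, push it down, turn it clockwise until it springs up into its lock, and let go, all without forcing it. Leave the glue bottle, the ramekin and the wood block where they are.

Things in the scene. Friction and masses are not known exactly. Their poses are not given: they have to be found in the camera images.
- port: Bench dust-extraction port, fixed: green base 200 x 170 x 36 mm, an aluminium socket drum 100 mm in diameter with its rim 75 mm above the bench, and on its +x side a green motor cowl 86 mm high, 60 to 110 mm from the socket axis. Origin on the bench on the socket axis, z up.
- socket (a point): Centre of the socket's rim, on its axis, 75 mm above the bench; axes as the port's. Bore 63 mm in diameter. To unlock or lock, the cartridge must be held 7 to 14 mm (aim at 10) below its locked height while it turns 80 degrees; stops end the turn both ways. Let up, it springs back.
- opening (a point): Orange mark on the rim at one of two facing lug openings (the other is marked too), 44 mm from the axis, 80 degrees counter-clockwise seen from above from the port's x axis. The lugs go in and out only with the cartridge's x axis in this direction, within 8 degrees, either way round.
- lock_mark (a point): Green mark on the rim on the port's +x axis, 44 mm from the socket axis (another across from it): the locked direction. Locked, the cartridge's x axis points along it, either way round (play 6 degrees each way), its underside is 53 mm above the bench and its lugs are caught 7 mm up in notches.
- spring_plate (a joint): Spring plate, 50 mm in diameter, inside the socket; it pushes the cartridge up. 0 m at the locked height, grows as it is pressed down; -0.010 socket empty, 0.014 fully down. It pushes 8 N at 0 and 700 N/m more: 15 N at 10 mm. A cartridge that only rests on it in the openings, not locked, stands 3 to 9 mm higher than locked.
- old_filter: Clogged cartridge: black plastic, brown pleats. Starts locked in the port. Stands upright, 132 mm tall, 72 mm across, about 0.25 kg; origin at the centre of its underside, z up. On top a flat-sided grip bar, 60 mm long along its x, 18 mm wide along y, 96 to 132 mm above the underside; pleated body and end discs 72 mm in diameter, 36 to 96 mm up; spigot with lugs below.
- new_filter: Fresh cartridge: blue plastic, white pleats. Starts on the bench left or right of the port. Stands upright, 132 mm tall, 72 mm across, about 0.25 kg; origin at the centre of its underside, z up. On top a flat-sided grip bar, 60 mm long along its x, 18 mm wide along y, 96 to 132 mm above the underside; pleated body and end discs 72 mm in diameter, 36 to 96 mm up; spigot with lugs below.
- old_filter_grip (a point): Point on the black cartridge's axis, 119 mm above its underside, in the grip bar: where the TCP can be when the bar is gripped from above across its 18 mm width. Axes as the cartridge's.
- new_filter_grip (a point): The same point on the blue cartridge.
- old_filter_lug (a point): Tip of the black cartridge's +x lug, 38 mm from its axis, 10 mm above its underside; an equal lug points along -x. Lugs 14 mm wide, 6 to 14 mm above the underside, right under the ends of the grip bar; a half turn makes no difference. The round spigot that carries them is 60 mm in diameter, 36 mm high, its foot bevelled to 52 mm over the lowest 6 mm.
- new_filter_lug (a point): Tip of the blue cartridge's +x lug, 38 mm from its axis, 10 mm above its underside; an equal lug points along -x. Lugs 14 mm wide, 6 to 14 mm above the underside, right under the ends of the grip bar; a half turn makes no difference. The round spigot that carries them is 60 mm in diameter, 36 mm high, its foot bevelled to 52 mm over the lowest 6 mm.
- tray: Red open tray, fixed, on the other side of the port from the fresh cartridge: 160 mm (x) x 140 mm (y) x 35 mm high, walls and floor 5 mm thick. Origin at the centre of its underside.
- glue: Bystander: white glue bottle, 64 mm in diameter, 170 mm tall, red cap and label, upright. Origin at its underside.
- ramekin: Bystander: white ceramic ramekin, 90 mm across, 45 mm high. Origin at its underside.
- block: Bystander: dark wood block 90 x 60 x 35 mm. Origin at its underside.
Not all that is in view belongs to the job. What is meant by the old_filter is not green or orange, and is the larger of those in its own colour.

How it is judged:
By the outcome, as a careful person would: the job done as asked, in the order asked, and still so for the second after the job is handed in, with the robot touching nothing.
It also fails if it takes over 64 s, if anything falls off the work surface, if the arm or the gripper's body presses on something with over 40 N, if the wrist force passes 120 N, or if a joint passes its speed limit or range.

## Working session

There is one attempt and no reset: what is moved stays moved. The work goes in short steps, Python scripts to look and compute and a tool call to move; the robot and the scene stay as the last step left them, time stands still between calls to the robot, and variables do not carry over. Pictures are saved under pics/ and viewed, at most 10 in all, crops included, and the job is handed in when it is done.

Besides the shell and the picture viewer there is one more tool, called after "Request:" by a JSON object that holds its "name" and its "arguments", one argument or row to a line. servo_tool: Moves the arm, as the interface text tells. Its arguments: {"type":"object","properties":{"travel":{"type":"array","items":{"type":"array","items":{"type":"number"}}},"delta_rot":{"type":"array","items":{"type":"array","items":{"type":"number"}}},"fingers":{"type":"array","items":{"type":"number"}},"grip_force":{"type":"number"}},"required":["travel","delta_rot","fingers"]}

```bash
mkdir -p pics; ls; cat > h.py <<'E'
import numpy as np, cv2
from rig import robot, eyes, models
def rec(cam, labels):
    p=eyes.get_image(cam); out={}
    for l in labels:
        try: r=models.recognise(p,l)
        except Exception as e: print(l,e); continue
        out[l]=[(np.round(p['T'][:3,:3]@np.array(d['at'])+p['T'][:3,3],4),round(d['score'],2)) for d in r[:4]]
    return p,out
def proj(p,X):
    c=np.linalg.inv(p['T'])@np.append(X,1); q=p['mtx']@c[:3]; return q[:2]/q[2]
def ray(p,uv):
    d=np.linalg.inv(p['mtx'])@[uv[0],uv[1],1]; return p['T'][:3,3],p['T'][:3,:3]@d
def atz(p,uv,z):
    o,d=ray(p,uv); return o+d*(z-o[2])/d[2]
E
python3 - <<'E'
from h import *
L=['port','opening','lock_mark','old_filter','new_filter','old_filter_grip','new_filter_grip','tray','glue','ramekin','block','socket']
for c in ['top','scene']:
    p,o=rec(c,L); cv2.imwrite(f'pics/{c}0.png',p['image'])
    print(c,p['mtx'][0,0],p['T'][:3,3])
    for l in o:
        for a,s in o[l]: print(l,a,s,np.round(proj(p,a)))
E
```

```text
pics
top 559.1167731519577 [0.34171549 0.01214938 1.18141908]
port [ 0.5254 -0.0444  0.036 ] 0.97 [351. 265.]
opening [ 0.5236 -0.041   0.0342] 0.96 [349. 266.]
lock_mark [ 0.533  -0.0382  0.0301] 0.63 [347. 262.]
old_filter [0.5397 0.1422 0.0632] 0.86 [259. 260.]
old_filter [0.4063 0.1514 0.0953] 0.76 [254. 326.]
old_filter [ 0.5081 -0.0384  0.145 ] 0.66 [350. 265.]
old_filter [ 0.338  -0.1152  0.0614] 0.65 [393. 356.]
new_filter [0.5275 0.302  0.0903] 0.66 [177. 268.]
old_filter_grip [0.5421 0.1428 0.0647] 0.85 [259. 259.]
old_filter_grip [ 0.3377 -0.1143  0.0651] 0.75 [392. 356.]
old_filter_grip [ 0.5021 -0.0346  0.1461] 0.61 [349. 268.]
old_filter_grip [0.4063 0.154  0.0959] 0.58 [252. 326.]
new_filter_grip [0.5223 0.3039 0.0922] 0.6 [175. 270.]
tray [ 0.5045 -0.0334  0.1467] 0.74 [348. 267.]
tray [ 0.4561 -0.2841  0.0068] 0.61 [466. 295.]
glue [0.7333 0.2508 0.1076] 0.84 [201. 165.]
ramekin [ 0.7622 -0.0321  0.0218] 0.87 [339. 160.]
ramekin [ 0.5281 -0.0441  0.0333] 0.53 [350. 264.]
block [ 0.7562 -0.1707  0.0377] 0.67 [403. 157.]
socket [ 0.5275 -0.0426  0.0358] 0.66 [350. 264.
[... 244 characters left out ...]
9] 0.94 [396. 285.]
old_filter [ 0.5333 -0.0317  0.1419] 0.85 [323. 225.]
old_filter [ 0.3503 -0.1206  0.0767] 0.61 [318. 198.]
old_filter [0.4335 0.1577 0.0846] 0.59 [419. 239.]
new_filter [0.5551 0.3095 0.0877] 0.66 [478. 289.]
old_filter_grip [0.5696 0.1452 0.0635] 0.8 [396. 283.]
old_filter_grip [ 0.3461 -0.1153  0.0833] 0.76 [321. 195.]
old_filter_grip [0.427  0.1605 0.0811] 0.74 [421. 239.]
old_filter_grip [ 0.536  -0.0305  0.1369] 0.66 [323. 228.]
tray [ 0.453  -0.295   0.0092] 0.75 [239. 228.]
glue [0.7723 0.262  0.0963] 0.6 [428. 357.]
ramekin [ 0.7368 -0.0351  0.0317] 0.89 [285. 325.]
block [ 0.7729 -0.1655  0.0358] 0.96 [219. 319.]
socket [ 0.5948 -0.0213  0.048 ] 0.82 [318. 277.]
```

View pics/top0.png

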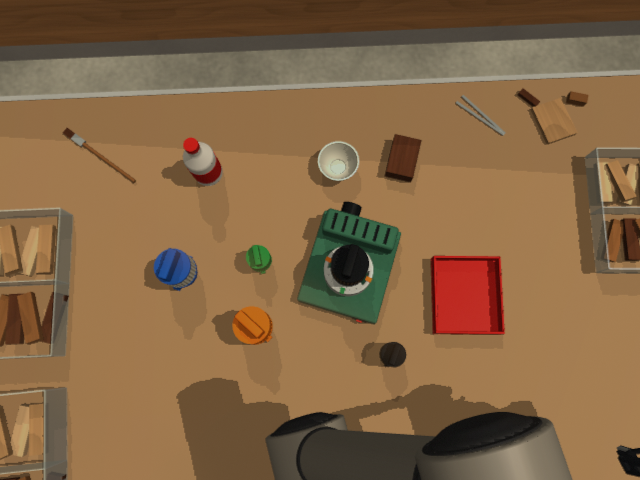

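View pics/scene0.png

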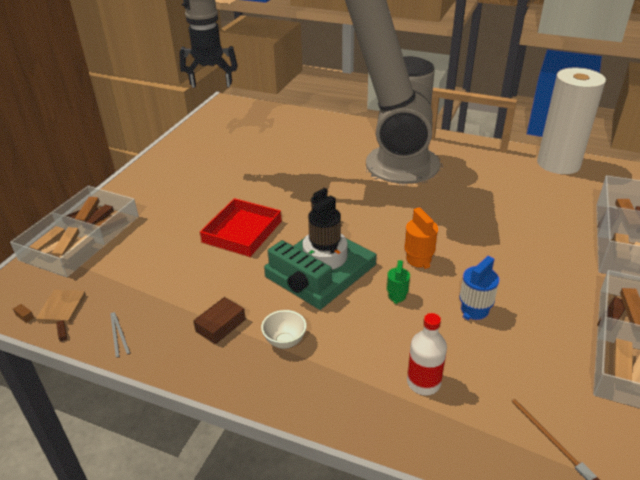

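```bash
python3 - <<'E'
from h import *
im=cv2.imread('pics/top0.png'); c=im[200:350,280:480]
cv2.imwrite('pics/crop0.png',cv2.resize(c,(800,600),interpolation=cv2.INTER_CUBIC))
p=eyes.get_image('top')
print(atz(p,(350,262),.185),atz(p,(349,269),.075)); s=robot.get_state(); print(s['eef_rot'],s['eef_pos'],s['time'],s['ft_force'])
w=eyes.get_image('wrist'); print(np.round(np.linalg.inv(np.block([[np.array(s['eef_rot']),np.array(s['eef_pos'])[:,None]],[0,0,0,1]]))@w['T'],3),w['mtx'])
E
```

```text
[ 0.50752156 -0.03610465  0.185     ] [ 0.51176461 -0.03866572  0.075     ]
[[ 9.30590198e-01  3.66062676e-01  1.42201812e-05]
 [ 3.66062676e-01 -9.30590195e-01 -7.99268368e-05]
 [-1.60250706e-05  7.95846085e-05 -9.99999997e-01]] [ 0.19220956 -0.48856577  0.25001458] 1.35 [-0.15198713  0.41906413  0.19831689]
[[-0.001 -0.948 -0.319  0.083]
 [ 1.    -0.001  0.     0.   ]
 [-0.001 -0.319  0.948 -0.124]
 [ 0.     0.     0.     1.   ]] [[371.64829954   0.         321.01620183]
 [  0.         371.64829954 244.25592242]
 [  0.           0.           1.        ]]
```

View pics/crop0.png

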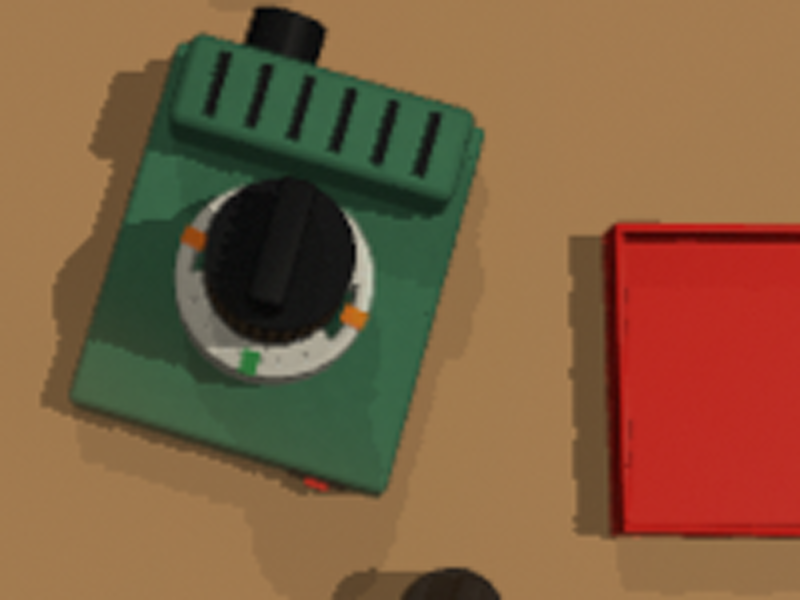

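Request:
{"name": "servo_tool", "arguments": {
  "travel": [
    [0.02, 0.0282, 0.005],
    [0.02, 0.0282, 0.005],
    [0.02, 0.0282, 0.005],
    [0.02, 0.0282, 0.005],
    [0.02, 0.0282, 0.005],
    [0.02, 0.0282, 0.005],
    [0.02, 0.0282, 0.005],
    [0.02, 0.0282, 0.005],
    [0.02, 0.0282, 0.005],
    [0.02, 0.0282, 0.005],
    [0.02, 0.0282, 0.005],
    [0.02, 0.0282, 0.005],
    [0.02, 0.0282, 0.005],
    [0.02, 0.0282, 0.005],
    [0.02, 0.0282, 0.005],
    [0.02, 0.0282, 0.005],
    [0, 0, 0],
    [0, 0, 0]
  ],
  "delta_rot": [
    [0, 0, -2.35],
    [0, 0, -2.35],
    [0, 0, -2.35],
    [0, 0, -2.35],
    [0, 0, -2.35],
    [0, 0, -2.35],
    [0, 0, -2.35],
    [0, 0, -2.35],
    [0, 0, -2.35],
    [0, 0, -2.35],
    [0, 0, -2.35],
    [0, 0, -2.35],
    [0, 0, -2.35],
    [0, 0, -2.35],
    [0, 0, -2.35],
    [0, 0, -2.35],
    [0, 0, 0],
    [0, 0, 0]
  ],
  "fingers": [0.085, 0.085, 0.085, 0.085, 0.085, 0.085, 0.085, 0.085, 0.085, 0.085, 0.085, 0.085, 0.085, 0.085, 0.085, 0.085, 0.085, 0.085]
}}

```text
time: 2.9
eef_pos: [0.5128, -0.0359, 0.3299]
eef_rot: [[0.962, -0.274, -0.0], [-0.274, -0.962, -0.0], [-0.0, 0.0, -1.0]]
ft_force: [0.0, 0.4, 0.5]
gripper_width: 0.996
grip_force: 0.0
```

```bash
python3 - <<'E'
from h import *
w=eyes.get_image('wrist'); np.savez('w1.npz',**w); cv2.imwrite('pics/w1.png',w['image'])
t=eyes.get_image('top'); np.savez('t0.npz',**t)
im=cv2.imread('pics/top0.png'); hsv=cv2.cvtColor(im,cv2.COLOR_BGR2HSV)
def blobs(lo,hi,box,amin=8):
    x0,y0,x1,y1=box; m=cv2.inRange(hsv[y0:y1,x0:x1],lo,hi); n,_,st,ce=cv2.connectedComponentsWithStats(m)
    return [(ce[i]+[x0,y0],st[i,4]) for i in range(1,n) if st[i,4]>=amin]
drum=(318,235,382,305)
for n,lo,hi in [('or',(5,150,100),(20,255,255)),('gr',(50,150,90),(75,255,255))]:
    for c,a in blobs(lo,hi,drum): print(n,c,a,atz(t,c,.075))
for c,a in blobs((0,200,90),(3,255,255),(420,245,515,345),200): print('tray',c,a,atz(t,c,.035))
for c,a in blobs((105,150,40),(125,255,255),(150,240,205,300),30): print('blue',c,a,atz(t,c,.096))
print(robot.get_state()['eef_pos'],robot.get_state()['time'])
E
```

```text
or [327.91304348 259.13043478] 23 [0.53366997 0.00252098 0.075     ]
or [367.82758621 278.68965517] 29 [ 0.49059451 -0.07506051  0.075     ]
gr [342.08333333 290.08333333] 12 [ 0.4702183  -0.02269048  0.075     ]
tray [466.39013912 295.38154664] 4888 [ 0.4524319  -0.27780508  0.035     ]
blue [171.09975669 268.36618005] 822 [0.52569606 0.31109577 0.096     ]
[ 0.511866   -0.0375949   0.32974023] 3.0
```

View pics/w1.png

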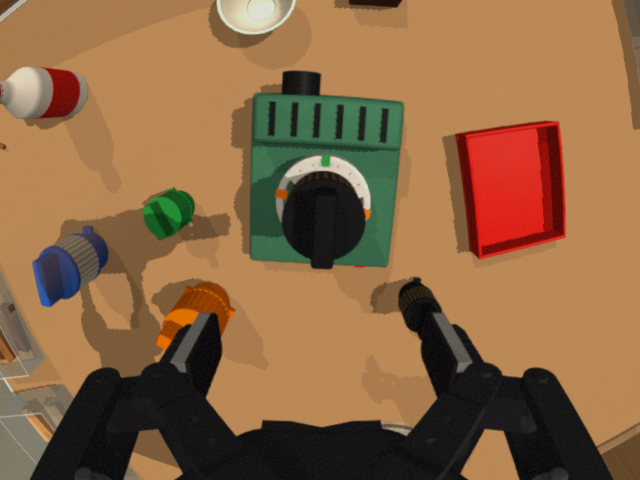

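```bash
cat >> h.py <<'E'
def fray(w,uv):
    m=w['mtx']; q=np.array([(uv[0]-m[0,2]),(uv[1]-m[1,2])])/m[0,0]; r=np.hypot(*q)
    d=np.array([*(q/r*np.sin(r) if r>0 else q),np.cos(r)]); return w['T'][:3,3],w['T'][:3,:3]@d
def fatz(w,uv,z):
    o,d=fray(w,uv); return o+d*(z-o[2])/d[2]
def fproj(w,X):
    c=(np.linalg.inv(w['T'])@np.append(X,1))[:3]; r=np.arctan2(np.hypot(c[0],c[1]),c[2]); m=w['mtx']
    return m[:2,2]+m[0,0]*r*c[:2]/np.hypot(c[0],c[1])
def tri(rays):
    A=np.zeros((3,3));b=np.zeros(3);P=[]
    for o,d in rays:
        d=d/np.linalg.norm(d); M=np.eye(3)-np.outer(d,d); A+=M;b+=M@o;P.append((o,M))
    x=np.linalg.solve(A,b); return x,[np.linalg.norm(M@(x-o)) for o,M in P]
E
python3 - <<'E'
from h import *
w=dict(np.load('w1.npz')); t=dict(np.load('t0.npz')); im=w['image']; hsv=cv2.cvtColor(im,cv2.COLOR_BGR2HSV)
def blobs(lo,hi,box,amin=15):
    x0,y0,x1,y1=box; m=cv2.inRange(hsv[y0:y1,x0:x1],lo,hi); n,_,st,ce=cv2.connectedComponentsWithStats(m)
    return [(ce[i]+[x0,y0],st[i,4]) for i in range(1,n) if st[i,4]>=amin]
for n,lo,hi in [('or',(5,150,100),(20,255,255)),('gr',(50,180,110),(75,255,255))]:
    for c,a in blobs(lo,hi,(270,150,380,240)): print(n,np.round(c,1),a,fatz(w,c,.075))
for tt,ww in [((327.9,259.1),(280.3,194.5)),((367.8,278.7),(367.5,213))]: print(tri([ray(t,tt),fray(w,ww)]))
# contrast-stretched crops to see bars
c=cv2.resize(im[140:290,260:400],None,fx=3.9,fy=3.9,interpolation=cv2.INTER_CUBIC)
d=cv2.resize(cv2.imread('pics/top0.png')[240:300,310:370],(400,400),interpolation=cv2.INTER_CUBIC)
e=cv2.resize(im[200:320,20:120],(400,480),interpolation=cv2.INTER_CUBIC)
f=cv2.resize(cv2.imread('pics/top0.png')[240:300,150:210],(400,400),interpolation=cv2.INTER_CUBIC)
g=lambda x:np.clip(255*(x/255.)**.5,0,255).astype(np.uint8)
can=np.zeros((600,800,3),np.uint8)
def put(x,r,c,s): x=cv2.resize(x,s); can[r:r+s[1],c:c+s[0]]=x
put(g(im[150:290,270:400]),0,0,(390,420-120)); put(g(cv2.imread('pics/top0.png')[240:300,320:380]),0,400,(300,300))
put(im[210:320,25:115],300,0,(360,300)); put(cv2.imread('pics/top0.png')[240:300,150:210],300,400,(300,300))
cv2.imwrite('pics/mix.png',can)
E
```

```text
or [281.  193.5] 102 [0.5348729  0.00112973 0.075     ]
or [366.9 212.9] 48 [ 0.49011693 -0.07951744  0.075     ]
(array([0.53390305, 0.00246205, 0.07380202]), [np.float64(8.099367718955883e-05), np.float64(8.099367718951604e-05)])
(array([ 0.49032779, -0.07747914,  0.07605016]), [np.float64(0.002553046663369473), np.float64(0.002553046663369501)])
```

View pics/mix.png

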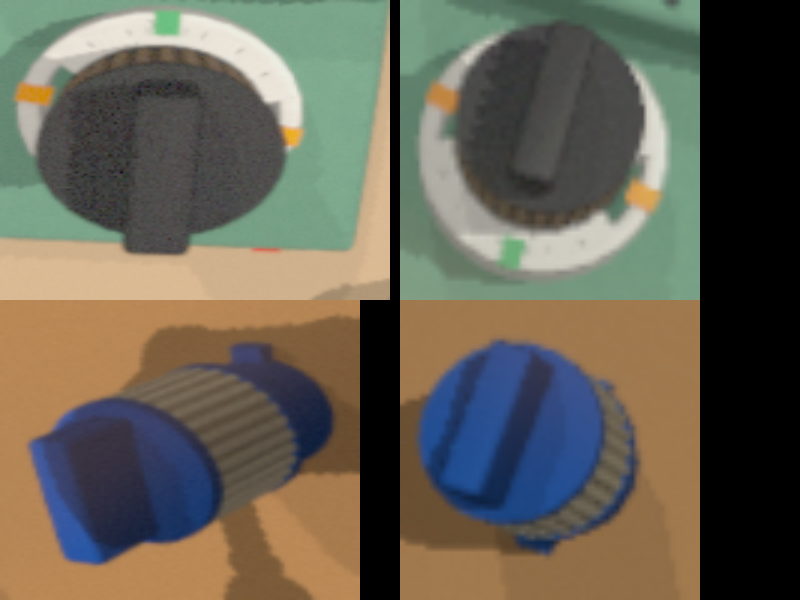

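```bash
python3 - <<'E'
from h import *
w=dict(np.load('w1.npz')); t=dict(np.load('t0.npz'))
P=[((355,244.8),(326,191)),((346.4,275.6),(322.3,263.5))]
a=[tri([ray(t,x),fray(w,y)]) for x,y in P]; print(a)
ang=lambda d:np.degrees(np.arctan2(d[1],d[0]))
A=[atz(t,x,.185) for x,_ in P];B=[fatz(w,y,.185) for _,y in P]
for q in (A,B): print('old bar',np.mean(q,0),np.linalg.norm(q[0]-q[1]),ang(q[0]-q[1]))
q=[atz(t,x,.132) for x in [(171.8,249),(163.4,277.6)]]; print('new bar',np.mean(q,0),np.linalg.norm(q[0]-q[1]),ang(q[0]-q[1]))
g=fatz(w,(270+168/3,150+23/2.143),.075); print('green',g)
tray=[(434,257),(500,257),(503,333),(435,333)]; q=[atz(t,x,.035) for x in tray]; print('tray',np.mean(q,0),[np.linalg.norm(q[i]-q[i-1]) for i in range(4)])
E
```

```text
[(array([ 0.54153726, -0.04780663,  0.17066275]), [np.float64(6.144830303106435e-05), np.float64(6.144830303107964e-05)]), (array([ 0.48501151, -0.02880411,  0.17172351]), [np.float64(4.167714199824955e-05), np.float64(4.167714199830178e-05)])]
old bar [ 0.51091698 -0.03760134  0.185     ] 0.058627441395688075 -18.489094116424614
old bar [ 0.51708804 -0.0392697   0.185     ] 0.05701844820080893 -18.656848972100835
new bar [0.52979943 0.30792875 0.132     ] 0.05650511612363004 -15.541167249852036
green [ 0.55461978 -0.05296436  0.075     ]
tray [ 0.45418674 -0.28124469  0.035     ] [np.float64(0.15589375987133067), np.float64(0.13712691702790747), np.float64(0.1558328872738934), np.float64(0.13725345574814968)]
```

Request:
{"name": "servo_tool", "arguments": {
  "travel": [
    [0, 0, -0.03],
    [0, 0, -0.034],
    [0, 0, -0.034],
    [0, 0, -0.03],
    [0, 0, -0.02],
    [0, 0, -0.006],
    [0, 0, 0],
    [0, 0, 0],
    [0, 0, 0],
    [0, 0, 0],
    [0, 0, 0],
    [0, 0, 0],
    [0, 0, 0],
    [0, 0, 0],
    [0, 0, 0],
    [0, 0, 0]
  ],
  "delta_rot": [
    [0, 0, -1.3],
    [0, 0, -1.3],
    [0, 0, 0],
    [0, 0, 0],
    [0, 0, 0],
    [0, 0, 0],
    [0, 0, 0],
    [0, 0, 0],
    [0, 0, 0],
    [0, 0, 0],
    [0, 0, 0],
    [0, 0, 0],
    [0, 0, 0],
    [0, 0, 0],
    [0, 0, 0],
    [0, 0, 0]
  ],
  "fingers": [0.085, 0.085, 0.085, 0.085, 0.085, 0.085, 0.0, 0.0, 0.0, 0.0, 0.0, 0.0, 0.0, 0.0, 0.0, 0.0],
  "grip_force": 80
}}

```text
time: 4.33
eef_pos: [0.5127, -0.0374, 0.1766]
eef_rot: [[0.947, -0.321, 0.002], [-0.321, -0.947, -0.0], [0.002, -0.0, -1.0]]
ft_force: [-0.3, -1.0, 5.4]
gripper_width: 0.193
grip_force: 79.2
```

Request:
{"name": "servo_tool", "arguments": {
  "travel": [
    [0, 0, -0.003],
    [0, 0, -0.003],
    [0, 0, -0.003],
    [0, 0, -0.001],
    [0, 0, 0],
    [0, 0, 0]
  ],
  "delta_rot": [
    [0, 0, 0],
    [0, 0, 0],
    [0, 0, 0],
    [0, 0, 0],
    [0, 0, 0],
    [0, 0, 0]
  ],
  "fingers": [0, 0, 0, 0, 0, 0]
}}

```text
time: 4.83
eef_pos: [0.5129, -0.0375, 0.1673]
eef_rot: [[0.947, -0.321, 0.002], [-0.321, -0.947, -0.001], [0.002, -0.0, -1.0]]
ft_force: [-1.9, 0.6, 12.4]
gripper_width: 0.193
grip_force: 80.3
```

Request:
{"name": "servo_tool", "arguments": {
  "travel": [
    [0, 0, 0],
    [0, 0, 0],
    [0, 0, 0],
    [0, 0, 0],
    [0, 0, 0],
    [0, 0, 0],
    [0, 0, 0],
    [0, 0, 0],
    [0, 0, 0],
    [0, 0, 0],
    [0, 0, 0],
    [0, 0, 0],
    [0, 0, 0],
    [0, 0, 0],
    [0, 0, 0],
    [0, 0, 0],
    [0, 0, 0],
    [0, 0, 0]
  ],
  "delta_rot": [
    [0, 0, 5],
    [0, 0, 5],
    [0, 0, 5],
    [0, 0, 5],
    [0, 0, 5],
    [0, 0, 5],
    [0, 0, 5],
    [0, 0, 5],
    [0, 0, 5],
    [0, 0, 5],
    [0, 0, 5],
    [0, 0, 5],
    [0, 0, 5],
    [0, 0, 5],
    [0, 0, 5],
    [0, 0, 5],
    [0, 0, 0],
    [0, 0, 0]
  ],
  "fingers": [0, 0, 0, 0, 0, 0, 0, 0, 0, 0, 0, 0, 0, 0, 0, 0, 0, 0]
}}

```text
time: 6.33
eef_pos: [0.5134, -0.0374, 0.1676]
eef_rot: [[0.48, 0.877, 0.004], [0.877, -0.48, -0.001], [0.001, 0.004, -1.0]]
ft_force: [-0.1, 0.6, 11.3]
gripper_width: 0.195
grip_force: 80.4
```

```bash
python3 - <<'E'
from h import *
s=robot.get_state(); print(s['torque'],s['ft_force'],s['joints'])
E
```

```text
[0.18883475 0.11260215 0.18599766] [-0.09297797  0.57671441 11.28211596] [-2.21828375e-01  4.04579931e-01  1.67589334e+00  2.33448058e-04
  1.05714360e+00  2.78612403e-01]
```

Request:
{"name": "servo_tool", "arguments": {
  "travel": [
    [0, 0, 0.005],
    [0, 0, 0.005],
    [0, 0, 0.005],
    [0, 0, 0.005],
    [0, 0, 0.01],
    [0, 0, 0.01],
    [0, 0, 0.015],
    [0, 0, 0.02],
    [0, 0, 0.02],
    [0, 0, 0]
  ],
  "delta_rot": [
    [0, 0, 0],
    [0, 0, 0],
    [0, 0, 0],
    [0, 0, 0],
    [0, 0, 0],
    [0, 0, 0],
    [0, 0, 0],
    [0, 0, 0],
    [0, 0, 0],
    [0, 0, 0]
  ],
  "fingers": [0, 0, 0, 0, 0, 0, 0, 0, 0, 0]
}}

```text
time: 7.17
eef_pos: [0.5134, -0.0376, 0.2648]
eef_rot: [[0.481, 0.877, 0.006], [0.877, -0.481, -0.001], [0.002, 0.006, -1.0]]
ft_force: [0.5, -0.3, -1.9]
gripper_width: 0.196
grip_force: 78.5
```

Request:
{"name": "servo_tool", "arguments": {
  "travel": [
    [-0.004, -0.015, 0],
    [-0.007, -0.03, 0],
    [-0.007, -0.03, 0],
    [-0.008, -0.033, 0],
    [-0.008, -0.034, 0],
    [-0.008, -0.034, 0],
    [-0.008, -0.033, 0],
    [-0.006, -0.025, 0],
    [-0.003, -0.01, 0],
    [0, 0, -0.015],
    [0, 0, -0.03],
    [0, 0, -0.03],
    [0, 0, -0.03],
    [0, 0, -0.015],
    [0, 0, -0.008],
    [0, 0, 0],
    [0, 0, 0]
  ],
  "delta_rot": [
    [0, 0, 0],
    [0, 0, 0],
    [0, 0, 0],
    [0, 0, 0],
    [0, 0, 0],
    [0, 0, 0],
    [0, 0, 0],
    [0, 0, 0],
    [0, 0, 0],
    [0, 0, 0],
    [0, 0, 0],
    [0, 0, 0],
    [0, 0, 0],
    [0, 0, 0],
    [0, 0, 0],
    [0, 0, 0],
    [0, 0, 0]
  ],
  "fingers": [0, 0, 0, 0, 0, 0, 0, 0, 0, 0, 0, 0, 0, 0, 0, 0, 0]
}}

```text
time: 8.58
eef_pos: [0.4534, -0.2811, 0.1331]
eef_rot: [[0.48, 0.877, -0.0], [0.877, -0.48, 0.0], [0.0, -0.0, -1.0]]
ft_force: [-0.8, 0.3, -2.7]
gripper_width: 0.197
grip_force: 78.6
```

```bash
python3 - <<'E'
from h import *
can=np.hstack([cv2.resize(eyes.get_image('scene')['image'][130:330,150:420],(400,300)),cv2.resize(eyes.get_image('top')['image'][180:400,300:540],(400,300))])
cv2.imwrite('pics/tray.png',can)
E
```

```text
(no output)
```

View pics/tray.png

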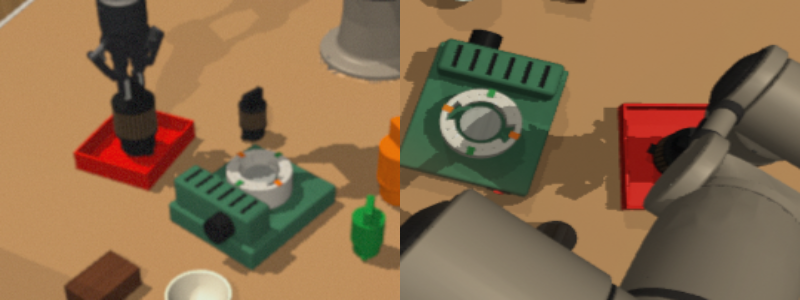

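The picture shows the black cartridge hanging upright within the red tray (135,130), and the socket empty with all four marks visible.

Request:
{"name": "servo_tool", "arguments": {
  "travel": [
    [0, 0, -0.002],
    [0, 0, -0.0015],
    [0, 0, -0.001],
    [0, 0, 0],
    [0, 0, 0]
  ],
  "delta_rot": [
    [0, 0, 0],
    [0, 0, 0],
    [0, 0, 0],
    [0, 0, 0],
    [0, 0, 0]
  ],
  "fingers": [0, 0, 0, 0, 0]
}}

```text
time: 9.1
eef_pos: [0.4534, -0.2816, 0.1293]
eef_rot: [[0.481, 0.877, 0.001], [0.877, -0.481, -0.001], [-0.0, 0.001, -1.0]]
ft_force: [-1.3, 0.5, 4.8]
gripper_width: 0.193
grip_force: 79.4
```

```bash
python3 - <<'E'
from h import *
t=eyes.get_image('top'); np.savez('t1.npz',**t); hsv=cv2.cvtColor(t['image'],cv2.COLOR_BGR2HSV)
x0,y0,x1,y1=318,235,382,305
for n,lo,hi in [('or',(5,150,100),(20,255,255)),('gr',(50,150,90),(75,255,255))]:
    m=cv2.inRange(hsv[y0:y1,x0:x1],lo,hi); k,_,st,ce=cv2.connectedComponentsWithStats(m)
    for i in range(1,k):
        if st[i,4]>7: print(n,ce[i]+[x0,y0],st[i,4],atz(t,ce[i]+[x0,y0],.075))
E
```

```text
or [328.24 259.  ] 25 [0.53390521 0.00185336 0.075     ]
or [367.92857143 278.64285714] 28 [ 0.49067899 -0.07526706  0.075     ]
gr [354.6        247.53333333] 15 [ 0.55489389 -0.05229507  0.075     ]
gr [342.18181818 289.90909091] 11 [ 0.47055521 -0.02290331  0.075     ]
```

Request:
{"name": "servo_tool", "arguments": {
  "travel": [
    [0, 0, 0],
    [0, 0, 0],
    [0, 0, 0],
    [0, 0, 0],
    [0, 0, 0],
    [0, 0, 0.01],
    [0, 0, 0.03],
    [0, 0, 0.04],
    [0, 0, 0.04],
    [0, 0, 0.03]
  ],
  "delta_rot": [
    [0, 0, 0],
    [0, 0, 0],
    [0, 0, 0],
    [0, 0, 0],
    [0, 0, 0],
    [0, 0, 0],
    [0, 0, 0],
    [0, 0, 0],
    [0, 0, 0],
    [0, 0, 0]
  ],
  "fingers": [0.05, 0.085, 0.085, 0.085, 0.085, 0.085, 0.085, 0.085, 0.085, 0.085]
}}

```text
time: 9.98
eef_pos: [0.4535, -0.2816, 0.2827]
eef_rot: [[0.481, 0.877, 0.003], [0.877, -0.481, -0.002], [-0.001, 0.004, -1.0]]
ft_force: [-0.0, -0.6, 0.2]
gripper_width: 0.992
grip_force: 0.0
```

Request:
{"name": "servo_tool", "arguments": {
  "travel": [
    [0.0043, 0.0327, 0],
    [0.0043, 0.0327, 0],
    [0.0043, 0.0327, 0],
    [0.0043, 0.0327, 0],
    [0.0043, 0.0327, 0],
    [0.0043, 0.0327, 0],
    [0.0043, 0.0327, 0],
    [0.0043, 0.0327, 0],
    [0.0043, 0.0327, 0],
    [0.0043, 0.0327, 0],
    [0.0043, 0.0327, 0],
    [0.0043, 0.0327, 0],
    [0.0043, 0.0327, 0],
    [0.0043, 0.0327, 0],
    [0.0043, 0.0327, 0],
    [0.0043, 0.0327, 0],
    [0.0043, 0.0327, 0],
    [0.0043, 0.0327, 0],
    [0, 0, 0],
    [0, 0, 0]
  ],
  "delta_rot": [
    [0, 0, -4.27],
    [0, 0, -4.27],
    [0, 0, -4.27],
    [0, 0, -4.27],
    [0, 0, -4.27],
    [0, 0, -4.27],
    [0, 0, -4.27],
    [0, 0, -4.27],
    [0, 0, -4.27],
    [0, 0, -4.27],
    [0, 0, -4.27],
    [0, 0, -4.27],
    [0, 0, -4.27],
    [0, 0, -4.27],
    [0, 0, -4.27],
    [0, 0, -4.27],
    [0, 0, -4.27],
    [0, 0, -4.27],
    [0, 0, 0],
    [0, 0, 0]
  ],
  "fingers": [0.085, 0.085, 0.085, 0.085, 0.085, 0.085, 0.085, 0.085, 0.085, 0.085, 0.085, 0.085, 0.085, 0.085, 0.085, 0.085, 0.085, 0.085, 0.085, 0.085]
}}

```text
time: 11.65
eef_pos: [0.5302, 0.3088, 0.2786]
eef_rot: [[0.964, -0.266, -0.0], [-0.266, -0.964, -0.0], [-0.0, 0.0, -1.0]]
ft_force: [0.5, -0.8, 0.2]
gripper_width: 0.995
grip_force: 0.0
```

```bash
python3 - <<'E'
from h import *
w=eyes.get_image('wrist'); np.savez('w2.npz',**w); p=eyes.get_image('top')
print(robot.get_state()['eef_pos'])
can=np.hstack([w['image'][130:380,200:440],cv2.resize(p['image'][230:310,140:220],(250,250)),cv2.resize(p['image'][235:355,410:530],(250,250))])
cv2.imwrite('pics/w2.png',can)
E
```

```text
[0.53044521 0.30680936 0.27882427]
```

View pics/w2.png

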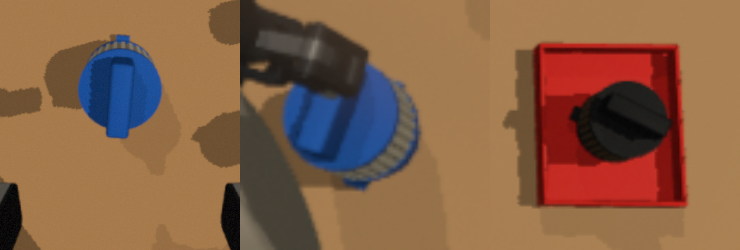

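Black cartridge stands upright in the tray (625,120); the blue one is centred ahead, with its bar from crop (120,60) to (118,135).

```bash
python3 - <<'E'
from h import *
w=dict(np.load('w2.npz')); t=dict(np.load('t0.npz')); im=w['image']
a=[(320.3,190.5),(317.5,266)]; q=[fatz(w,x,.132) for x in a]; d=q[0]-q[1]
print(np.mean(q,0),np.linalg.norm(d),np.degrees(np.arctan2(d[1],d[0])))
T=[(171.8,249),(163.4,277.6)]
for x,y in zip(T,a): print(tri([ray(t,x),fray(w,y)]))
cv2.imwrite('pics/w2c.png',cv2.resize(im[160:280,270:370],(500,600),interpolation=cv2.INTER_CUBIC))
E
```

```text
[0.53421958 0.30964771 0.132     ] 0.05984186373148148 -17.605059446566017
(array([0.56002066, 0.30232101, 0.12050668]), [np.float64(0.001344138323808387), np.float64(0.0013441383238082896)])
(array([0.50338637, 0.3185396 , 0.12498442]), [np.float64(0.0010205861597401725), np.float64(0.0010205861597402022)])
```

View pics/w2c.png

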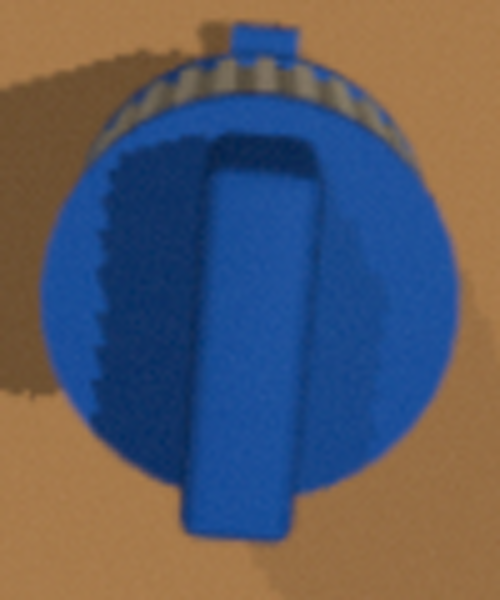

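```bash
python3 - <<'E'
from h import *
w=dict(np.load('w2.npz')); t=dict(np.load('t0.npz'))
a=[(322,194.4),(317.6,267.2)]; q=[fatz(w,x,.132) for x in a]; d=q[0]-q[1]
print(np.mean(q,0),np.linalg.norm(d),np.degrees(np.arctan2(d[1],d[0])))
for x,y in zip([(171.8,249),(163.4,277.6)],a): print(tri([ray(t,x),fray(w,y)]))
E
```

```text
[0.53213641 0.30953414 0.132     ] 0.05797873905600818 -18.84120448520526
(array([0.55832119, 0.30101474, 0.1272867 ]), [np.float64(0.0007142404071366159), np.float64(0.0007142404071364819)])
(array([0.50307896, 0.31831945, 0.12659373]), [np.float64(0.001266150615275641), np.float64(0.0012661506152756596)])
```

Request:
{"name": "servo_tool", "arguments": {
  "travel": [
    [0, 0.002, -0.03],
    [0, 0, -0.035],
    [0, 0, -0.035],
    [0, 0, -0.03],
    [0, 0, -0.02],
    [0, 0, -0.005],
    [0, 0, 0],
    [0, 0, 0],
    [0, 0, 0],
    [0, 0, 0],
    [0, 0, 0],
    [0, 0, 0],
    [0, 0, 0],
    [0, 0, 0],
    [0, 0, 0],
    [0, 0, 0]
  ],
  "delta_rot": [
    [0, 0, -1.0],
    [0, 0, -1.1],
    [0, 0, 0],
    [0, 0, 0],
    [0, 0, 0],
    [0, 0, 0],
    [0, 0, 0],
    [0, 0, 0],
    [0, 0, 0],
    [0, 0, 0],
    [0, 0, 0],
    [0, 0, 0],
    [0, 0, 0],
    [0, 0, 0],
    [0, 0, 0],
    [0, 0, 0]
  ],
  "fingers": [0.085, 0.085, 0.085, 0.085, 0.085, 0.085, 0.0, 0.0, 0.0, 0.0, 0.0, 0.0, 0.0, 0.0, 0.0, 0.0],
  "grip_force": 80
}}

```text
time: 13.08
eef_pos: [0.5314, 0.3097, 0.125]
eef_rot: [[0.953, -0.304, 0.003], [-0.304, -0.953, 0.001], [0.002, -0.002, -1.0]]
ft_force: [-0.1, 0.9, 6.0]
gripper_width: 0.194
grip_force: 78.4
```

Request:
{"name": "servo_tool", "arguments": {
  "travel": [
    [0, 0, 0.01],
    [0, 0, 0.03],
    [0, 0, 0.035],
    [0, 0, 0.035],
    [0, 0, 0.02],
    [0, 0, 0.01],
    [0, 0, 0]
  ],
  "delta_rot": [
    [0, 0, 0],
    [0, 0, 0],
    [0, 0, 0],
    [0, 0, 0],
    [0, 0, 0],
    [0, 0, 0],
    [0, 0, 0]
  ],
  "fingers": [0, 0, 0, 0, 0, 0, 0]
}}

```text
time: 13.67
eef_pos: [0.5312, 0.3095, 0.2661]
eef_rot: [[0.953, -0.304, 0.004], [-0.304, -0.953, 0.001], [0.003, -0.003, -1.0]]
ft_force: [-0.1, 0.0, -3.6]
gripper_width: 0.193
grip_force: 77.8
```

```bash
python3 - <<'E'
from h import *
w=eyes.get_image('wrist'); np.savez('w3.npz',**w); s=eyes.get_image('scene')
can=np.hstack([w['image'][200:440,180:460],cv2.resize(s['image'][120:330,330:560],(263,240))])
cv2.imwrite('pics/w3.png',cv2.resize(can,None,fx=1.45,fy=1.45))
E
```

```text
(no output)
```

View pics/w3.png

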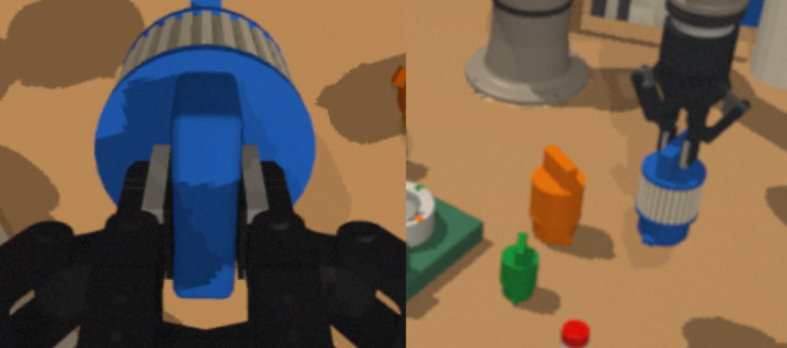

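```bash
python3 - <<'E'
from h import *
w=dict(np.load('w3.npz')); a=[(323.4,279),(320.2,403.5)]; q=[fatz(w,x,.273) for x in a]; d=q[0]-q[1]
c=np.mean(q,0); s=robot.get_state(); R=np.array(s['eef_rot']); print(c,np.linalg.norm(d),np.degrees(np.arctan2(d[1],d[0])),R.T@(c-s['eef_pos']),s['eef_pos'])
E
```

```text
[0.5330262 0.3090691 0.273    ] 0.057547234266831414 -18.89692073558663 [ 0.0028487  -0.00099567 -0.01092128] [0.52998436 0.30897441 0.26208583]
```

Request:
{"name": "servo_tool", "arguments": {
  "travel": [
    [-0.0015, -0.0289, 0],
    [-0.0015, -0.0289, 0],
    [-0.0015, -0.0289, 0],
    [-0.0015, -0.0289, 0],
    [-0.0015, -0.0289, 0],
    [-0.0015, -0.0289, 0],
    [-0.0015, -0.0289, 0],
    [-0.0015, -0.0289, 0],
    [-0.0015, -0.0289, 0],
    [-0.0015, -0.0289, 0],
    [-0.0015, -0.0289, 0],
    [-0.0015, -0.0289, 0],
    [0, 0, 0],
    [0, 0, 0],
    [0, 0, 0],
    [0, 0, 0]
  ],
  "delta_rot": [
    [0, 0, 5],
    [0, 0, 6.5],
    [0, 0, 6.5],
    [0, 0, 6.5],
    [0, 0, 6.5],
    [0, 0, 6.5],
    [0, 0, 6.5],
    [0, 0, 6.5],
    [0, 0, 6.5],
    [0, 0, 6.5],
    [0, 0, 6.5],
    [0, 0, 6.5],
    [0, 0, 2],
    [0, 0, 0],
    [0, 0, 0],
    [0, 0, 0]
  ],
  "fingers": [0, 0, 0, 0, 0, 0, 0, 0, 0, 0, 0, 0, 0, 0, 0, 0]
}}

```text
time: 15.1
eef_pos: [0.5121, -0.0368, 0.2623]
eef_rot: [[0.488, 0.873, -0.002], [0.873, -0.488, 0.001], [-0.0, -0.002, -1.0]]
ft_force: [0.0, -0.3, -2.9]
gripper_width: 0.193
grip_force: 78.1
```

```bash
python3 - <<'E'
from h import *
s=robot.get_state(); R=np.array(s['eef_rot']); print(s['eef_pos'],np.degrees(np.arctan2(R[1,0],R[0,0])),s['ft_force'])
E
```

```text
[ 0.51213403 -0.03680069  0.26233789] 60.77410042660111 [ 0.03632665 -0.29393378 -2.92932114]
```

Request:
{"name": "servo_tool", "arguments": {
  "travel": [
    [0.0007, -0.001, -0.02],
    [0, 0, -0.03],
    [0, 0, -0.005],
    [0, 0, -0.004],
    [0, 0, -0.004],
    [0, 0, -0.004],
    [0, 0, -0.003],
    [0, 0, 0],
    [0, 0, 0]
  ],
  "delta_rot": [
    [0, 0, 0],
    [0, 0, 0],
    [0, 0, 0],
    [0, 0, 0],
    [0, 0, 0],
    [0, 0, 0],
    [0, 0, 0],
    [0, 0, 0],
    [0, 0, 0]
  ],
  "fingers": [0, 0, 0, 0, 0, 0, 0, 0, 0]
}}

```text
time: 15.85
eef_pos: [0.5135, -0.0386, 0.194]
eef_rot: [[0.488, 0.873, 0.001], [0.873, -0.488, -0.0], [0.0, 0.001, -1.0]]
ft_force: [-0.8, -0.3, -1.8]
gripper_width: 0.196
grip_force: 78.2
```

Request:
{"name": "servo_tool", "arguments": {
  "travel": [
    [0, 0, -0.003],
    [0, 0, -0.003],
    [0, 0, -0.003],
    [0, 0, -0.003],
    [0, 0, 0],
    [0, 0, 0]
  ],
  "delta_rot": [
    [0, 0, 0],
    [0, 0, 0],
    [0, 0, 0],
    [0, 0, 0],
    [0, 0, 0],
    [0, 0, 0]
  ],
  "fingers": [0, 0, 0, 0, 0, 0]
}}

```text
time: 16.35
eef_pos: [0.5135, -0.0386, 0.1818]
eef_rot: [[0.488, 0.873, 0.001], [0.873, -0.488, -0.0], [0.0, 0.001, -1.0]]
ft_force: [-0.6, 0.1, 2.6]
gripper_width: 0.191
grip_force: 78.9
```

Request:
{"name": "servo_tool", "arguments": {
  "travel": [
    [0, 0, -0.003],
    [0, 0, -0.003],
    [0, 0, -0.003],
    [0, 0, -0.003],
    [0, 0, -0.002],
    [0, 0, 0],
    [0, 0, 0]
  ],
  "delta_rot": [
    [0, 0, 0],
    [0, 0, 0],
    [0, 0, 0],
    [0, 0, 0],
    [0, 0, 0],
    [0, 0, 0],
    [0, 0, 0]
  ],
  "fingers": [0, 0, 0, 0, 0, 0, 0]
}}

```text
time: 16.93
eef_pos: [0.5137, -0.0386, 0.1686]
eef_rot: [[0.488, 0.873, 0.002], [0.873, -0.488, -0.0], [0.0, 0.002, -1.0]]
ft_force: [-2.3, 1.3, 11.7]
gripper_width: 0.194
grip_force: 80.1
```

Request:
{"name": "servo_tool", "arguments": {
  "travel": [
    [0, 0, -0.001],
    [0, 0, 0],
    [0, 0, 0],
    [0, 0, 0],
    [0, 0, 0],
    [0, 0, 0],
    [0, 0, 0],
    [0, 0, 0],
    [0, 0, 0],
    [0, 0, 0],
    [0, 0, 0],
    [0, 0, 0],
    [0, 0, 0],
    [0, 0, 0],
    [0, 0, 0],
    [0, 0, 0],
    [0, 0, 0],
    [0, 0, 0],
    [0, 0, 0]
  ],
  "delta_rot": [
    [0, 0, 0],
    [0, 0, -5],
    [0, 0, -5],
    [0, 0, -5],
    [0, 0, -5],
    [0, 0, -5],
    [0, 0, -5],
    [0, 0, -5],
    [0, 0, -5],
    [0, 0, -5],
    [0, 0, -5],
    [0, 0, -5],
    [0, 0, -5],
    [0, 0, -5],
    [0, 0, -5],
    [0, 0, -5],
    [0, 0, -5],
    [0, 0, 0],
    [0, 0, 0]
  ],
  "fingers": [0, 0, 0, 0, 0, 0, 0, 0, 0, 0, 0, 0, 0, 0, 0, 0, 0, 0, 0]
}}

```text
time: 18.52
eef_pos: [0.5144, -0.0387, 0.1682]
eef_rot: [[0.944, -0.329, 0.004], [-0.329, -0.944, -0.001], [0.004, -0.001, -1.0]]
ft_force: [-0.5, 2.3, 12.5]
gripper_width: 0.195
grip_force: 80.7
```

```bash
python3 - <<'E'
from h import *
s=robot.get_state(); R=np.array(s['eef_rot']); print(s['eef_pos'],np.degrees(np.arctan2(R[1,0],R[0,0])),s['ft_force'],s['torque'])
E
```

```text
[ 0.51440946 -0.0387134   0.16817693] -19.222887819578112 [-0.52322969  2.34037719 12.45962882] [ 0.17951523  0.32928449 -0.1714846 ]
```

Request:
{"name": "servo_tool", "arguments": {
  "travel": [
    [0, 0, 0.003],
    [0, 0, 0.003],
    [0, 0, 0.0025],
    [0, 0, 0.001],
    [0, 0, 0],
    [0, 0, 0]
  ],
  "delta_rot": [
    [0, 0, 0],
    [0, 0, 0],
    [0, 0, 0],
    [0, 0, 0],
    [0, 0, 0],
    [0, 0, 0]
  ],
  "fingers": [0, 0, 0, 0, 0, 0]
}}

```text
time: 19.02
eef_pos: [0.5142, -0.0386, 0.1769]
eef_rot: [[0.944, -0.329, 0.003], [-0.329, -0.944, -0.0], [0.003, -0.0, -1.0]]
ft_force: [0.8, 0.1, 5.7]
gripper_width: 0.193
grip_force: 79.6
```

Request:
{"name": "servo_tool", "arguments": {
  "travel": [
    [0, 0, 0.001],
    [0, 0, 0.0005],
    [0, 0, 0]
  ],
  "delta_rot": [
    [0, 0, 0],
    [0, 0, 0],
    [0, 0, 0]
  ],
  "fingers": [0, 0, 0]
}}

```text
time: 19.27
eef_pos: [0.5141, -0.0387, 0.1779]
eef_rot: [[0.944, -0.329, 0.002], [-0.329, -0.944, -0.0], [0.002, -0.0, -1.0]]
ft_force: [1.8, 0.4, 3.3]
gripper_width: 0.196
grip_force: 79.1
```

Request:
{"name": "servo_tool", "arguments": {
  "travel": [
    [0, 0, 0],
    [0, 0, 0],
    [0, 0, 0],
    [0, 0, 0],
    [0, 0, 0],
    [0, 0, 0.01],
    [0, 0, 0.03],
    [0, 0, 0.04],
    [0, 0, 0.04],
    [0, 0, 0.03],
    [0, 0, 0],
    [0, 0, 0]
  ],
  "delta_rot": [
    [0, 0, 0],
    [0, 0, 0],
    [0, 0, 0],
    [0, 0, 0],
    [0, 0, 0],
    [0, 0, 0],
    [0, 0, 0],
    [0, 0, 0],
    [0, 0, 0],
    [0, 0, 0],
    [0, 0, 0],
    [0, 0, 0]
  ],
  "fingers": [0.05, 0.085, 0.085, 0.085, 0.085, 0.085, 0.085, 0.085, 0.085, 0.085, 0.085, 0.085]
}}

```text
time: 20.27
eef_pos: [0.5138, -0.0387, 0.3299]
eef_rot: [[0.944, -0.329, 0.005], [-0.329, -0.944, -0.001], [0.005, -0.0, -1.0]]
ft_force: [-0.3, 0.1, -0.4]
gripper_width: 0.993
grip_force: 0.0
```

```bash
python3 - <<'E'
from h import *
w=eyes.get_image('wrist'); s=eyes.get_image('scene'); np.savez('w4.npz',**w)
can=np.hstack([cv2.resize(w['image'][60:300,220:600],(450,284)),cv2.resize(s['image'][140:330,180:420],(350,284))])
cv2.imwrite('pics/end.png',can)
E
```

```text
(no output)
```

View pics/end.png

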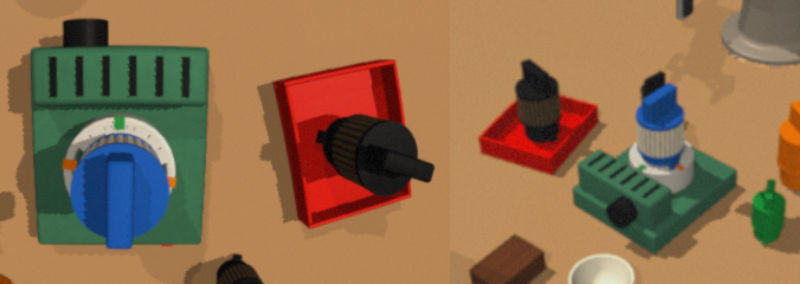

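The blue cartridge is locked with its bar on the green mark (120,190). The black one stands upright in the tray, and the bystanders have not moved.

```bash
python3 -c "
from h import *
print(robot.finish_job())"
```

```text
the job is handed in; nothing more can be done
None
```

The filter is swapped and the job is handed in: the old black cartridge stands upright in the red tray, the fresh blue one is locked in the port, and the glue bottle, ramekin and wood block were left alone. It took about 20 s of the 64 s allowed, and wrist force readings stayed under 13 N.

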